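Padlock the sander's tool case

TASK

Lock the steel tool case: fold its hasp leaf down flat onto the brass lock body, swing the open shackle round over the slot in the leaf, and press it down into the lock until the hidden pawl clicks, so that it stays down when you let go. Stop pressing when it has clicked: do not force it against the bottom of the lock (never more than about 3 kg of push), and leave the glue bottle, wood block and cork sanding pad where they are.

Things in the scene. Friction and masses are not known exactly. Their poses are not given: they have to be found in the camera images.
- case: Dark teal steel case, fixed, 200 deep x 320 wide x 95 mm high, brass lock body (50 x 80 x 95 mm, x,y,z) on its front. Origin: on the bench under the lock body's middle. z up, +x from lock to case (case spans x 27 to 227 mm), +y from toe hole to heel bore. Lid and lock top are level, 95 mm up; low black handle on the lid's far edge.
- lock_hole (a point): Centre of the toe hole's mouth in the lock's flat top; axes as the case. 13.5 mm wide, 2 mm chamfer. The hidden pawl catches when the toe's tip is 14 to 33 mm below this mouth; the depth differs from lock to lock and cannot be seen. 2 mm past the click the toe meets a rigid bottom.
- lock_heel (a point): Centre of the heel bore's mouth in the lock's top, 42 mm in +y from the toe hole, 13 mm wide. The shackle's long leg stands in it at the start, 40 mm deep, on a spring (4 N when up, 0.15 N more per mm pressed), and turns in it freely. The spring lifts the shackle again unless the pawl holds it.
- hasp_hinge (a point): Middle of the hasp leaf's hinge line, which runs along y; 40 mm in +x from the toe hole, 2 mm above the lock's top. Axes as the case.
- hasp_tip (a point): Middle of the hasp leaf's free edge, mid-thickness; its x axis points to the hinge. Steel plate 62 mm long (hinge to free edge), 40 wide, 3 thick, with a slot 22 x 18 mm centred 40 mm from the hinge, round the toe hole when folded. Folded, its top is 3.5 mm above the lock's top.
- hasp (a joint): Angle of the hasp leaf: 0 flat on the lock over the toe hole, 1.57 upright, 2.2 leaning back over the lid (its limit). Starts 1.45 to 2.0. Stiff hinge (0.06 N m), it stays where left. To close, push its back (case side) over towards the lock and down; 5 to 10 N on it when flat is harmless.
- shackle_crown (a point): Centre of the crown (top bar) of the loose U-shaped shackle, 12 mm round steel. The bar's straight middle, 22 mm long, lies along this y; +y towards the heel leg, whose axis is 21 mm away. z up. 66 mm above the lock's top at the start, 25 to 44 mm when locked: low, so press on top of the bar.
- shackle_toe (a point): Tip of the shackle's short (toe) leg, on the leg's axis, 58 mm below the crown's centre. Coned foot: 4 mm wide at the tip, 12 mm from 5 mm up, a notch for the pawl above. At the start 8 mm above the lock's top level, so it passes over the folded leaf.
- shackle: The loose shackle, 0.15 to 0.25 kg, legs 42 mm apart. Origin: heel leg's foot, 106 mm below the crown; y as the crown's. Closed when its y is the case's y; starts turned 1.0 to 1.5 rad clockwise (from above) of that, toe on the robot's side. Pushing in: 4 to 10 N on the spring, up to 16 N as the pawl is wedged aside, easier for 5 mm, then the click, then the rigid bottom.
- glue: Bystander: yellow glue bottle with orange cap, 52 mm wide, 130 mm tall, upright; origin at the centre of its underside.
- block: Bystander: light wood block, 60 x 90 x 45 mm; origin at the centre of its underside.
- sandpad: Bystander: cork sanding pad, 65 x 100 x 28 mm, lying on the case lid; origin at the centre of its underside.
There are look-alikes about, which are no part of the job. Of the things shaped like the shackle, the bare steel one is meant.

How it is judged:
On the way, in this order (a step that is already met when the one before it is completed fails the run):
1. the hasp leaf is folded down onto the lock while the shackle is still up (value of joint hasp below 0.1 rad and z of shackle_toe in the frame of lock_hole above 0 m), for 0.1 s.
2. the shackle's toe has gone through the leaf's slot into its hole (value of joint hasp below 0.1 rad and horizontal distance between shackle_toe and lock_hole below 0.004 m and z of shackle_toe in the frame of lock_hole below -0.003 m), for 0.05 s.
At the end, for the whole second after the job is handed in: The hasp leaf lies flat (within 0.1 rad), the shackle stands upright with its toe within 3 mm of its hole's axis and more than 12.5 mm below the lock's top, held there by the pawl with nothing touching it, at rest (value of joint hasp below 0.1 rad and horizontal distance between shackle_toe and lock_hole below 0.003 m and z of shackle_toe in the frame of lock_hole below -0.0125 m and angle between shackle's own z axis and vertical below 0.08 rad and linear speed of shackle below 0.02 m/s and contact force between shackle and the arm below 0.1 N and contact force between shackle and the fingers below 0.1 N).
It fails at once if the shackle is forced into the lock with more than 50 N (contact force between shackle and case above 50 N).
It fails at once if a bystander is moved more than 15 mm (distance of any of glue, block, sandpad from where it was at the start of the episode above 0.015 m).
It also fails if it takes over 69 s, if anything falls off the work surface, if the arm or the gripper's body presses on something with over 40 N, if the wrist force passes 120 N, or if a joint passes its speed limit or range.

ROBOT

A 7-joint arm with a two-finger parallel gripper is mounted at the origin on the work surface. World frame = base frame: x ahead of the robot, y to its left, z up, the work surface at z = 0. Lengths are in m, angles in rad, forces in N, time in s.
With the tool pointing down it reaches from about 0.425 to 0.875 m from the base axis. Payload 4.7 kg.
Tool frame: the origin (TCP) lies at the very end of the fingers, on their centre line; the grasp point (between the pads) lies 19 mm behind it; z points along the fingers, y is the direction in which the jaws open and shut (so a half turn about z gives the same grasp; the last joint's range is limited). The gripper opens to 87 mm and grips with 3 to 60 N. Pads are 19 mm wide; open, the fingers measure 117 mm over their backs; the gripper's body (75 mm by 190 mm) begins 51 mm behind the grasp point.
Start: joints at [1.363, 0.321, -0.07, 1.45, 0.023, 1.371, -0.057], TCP at [0.143, -0.634, 0.223] pointing down, gripper open.
Joint ranges: [-2.86, 2.86], [-0.3, 2.09], [-1.38, 1.24], [0.06, 2.45], [-1.56, 4.7], [0.09, 2.05], [-2.69, 2.69]. Speed limits (rad/s): [2.57, 2.57, 3.14, 3.14, 3.14, 3.14, 3.14].

INTERFACE

Orientations are given as a rotation vector (axis times angle).
In Python, from bench import * gives the robot as it stands.
- The arm moves only by the shell command python3 -m jog 'ROWS' [OPENING] [FORCE]. ROWS is JSON, a list of rows, each a list of 4 numbers: the shift along the world's x, y, z in mm, then the turn about the world's z in rad. In form: [[x, y, z, twist], ...]. A call has exactly 8 rows; each row is the pose to reach, as a shift and turn from the pose commanded when the call began; what a row does not reach only later rows make up. A row lasts 1/8 s, in which the tool goes at most 62.5 mm and 10.7 degrees, less where a joint would pass 70% of its speed; a pose out of reach is approached as far as the arm can. A call with a gripper value outside its range is refused whole. OPENING is the opening, from -1 (shut) to 1 (fully open), set as the call begins (- or left out, the last holds). The fingers move at their own pace and stop on an object; FORCE is the grip in N (left out, the last holds). Time passes only in rows, so rows that repeat a pose let the fingers close, or fill a call up. It gives the time, the measured TCP pose, the force and the opening at its end, in the units of the state.
- get_state(): the state, without advancing time (a new reading comes with each control period).
- get_image(name): name is "scene" or "top" or "wrist"; returns a dict with "image" (384x512x3 uint8, red, green, blue), "fx", "fy", "cx", "cy" (pixels), "position" and "rotation" of the camera in the world; the wrist camera has in their place "tool_from_camera" (4x4, takes a point from camera to tool coordinates, whose origin is the TCP and whose axes are the flange's). Camera axes: x right, y down, z forward; pixel columns grow to the right and rows downward; lengths in m; the calibration is good to about 2 mm. The wrist camera is an equidistant fisheye: a pixel r from the principal point sees the ray r / f radians off the axis. A picture is of the moment at which its call begins: read the wrist's pose just before it. There is no depth.
- close_job(): hands the job in, once; it reports no verdict.
The state is a dict: "time": time; "joint_positions": joint angles; "qd": joint speeds; "joint_torque": joint torques, N m; "position": TCP position; "tool_rot": TCP orientation; "ft_force": force on the tool from outside, world axes, zero at the start; "torque": the same for the moment, N m; "grip_width": opening from 0.0 (shut) to 1.0 (fully open).
Only numpy, scipy, OpenCV 4.12 (cv2) and the standard library are available. Lean on these libraries where they do the work, as an engineer would, in place of code of your own. Each camera call takes 0.05 s, during which the arm holds its last target. There are 200 camera calls.

## Working session

There is one attempt and no reset: what is moved stays moved. The work goes in short steps, Python scripts to look and compute and a shell command to move; the robot and the scene stay as the last step left them, time stands still between calls to the robot, and variables do not carry over. Pictures are saved under pics/ and viewed, about 8 in all and at most 12, crops included, and the job is handed in when it is done.

```bash
mkdir -p pics; ls; cat > h.py <<'E'
from bench import *
import numpy as np, cv2
from scipy.spatial.transform import Rotation as R
def cam(name):
    s=get_state(); d=get_image(name)
    if name=='wrist':
        T=np.array(d['tool_from_camera']); Rt=R.from_rotvec(s['tool_rot']).as_matrix()
        d['P']=Rt@T[:3,3]+np.array(s['position']); d['M']=Rt@T[:3,:3]
    else:
        d['P']=np.array(d['position']); M=np.array(d['rotation']); d['M']=M if M.shape==(3,3) else R.from_rotvec(M).as_matrix()
    d['n']=name; return d
def ray(d,u,v):
    x=(u-d['cx'])/d['fx']; y=(v-d['cy'])/d['fy']
    if d['n']=='wrist':
        r=np.hypot(x,y); k=np.sin(r)/r if r>1e-9 else 1; c=np.array([x*k,y*k,np.cos(r)])
    else: c=np.array([x,y,1.])
    c=d['M']@c; return c/np.linalg.norm(c)
def onz(d,u,v,z):
    r=ray(d,u,v); return d['P']+r*(z-d['P'][2])/r[2]
def proj(d,p):
    c=d['M'].T@(np.array(p)-d['P'])
    if d['n']=='wrist':
        th=np.arctan2(np.hypot(c[0],c[1]),c[2]); k=th/np.hypot(c[0],c[1]); return np.array([d['cx']+d['fx']*k*c[0],d['cy']+d['fy']*k*c[1]])
    return np.array([d['cx']+d['fx']*c[0]/c[2],d['cy']+d['fy']*c[1]/c[2]])
def two(d1,p1,d2,p2):
    a=ray(d1,*p1);b=ray(d2,*p2);A=np.stack([a,-b],1);t=np.linalg.lstsq(A,d2['P']-d1['P'],rcond=None)[0]
    q1=d1['P']+a*t[0];q2=d2['P']+b*t[1];return (q1+q2)/2,np.linalg.norm(q1-q2)
def save(d,f,crop=None,k=1):
    im=d['image'][:,:,::-1]
    if crop: x,y,w,h=crop; im=im[y:y+h,x:x+w]
    cv2.imwrite('pics/'+f,cv2.resize(im,None,fx=k,fy=k,interpolation=cv2.INTER_CUBIC))
E
python3 - <<'E'
from h import *
s=get_state();print(s)
a=cam('scene');b=cam('top')
for d in(a,b):print(d['n'],d['P'],d['M'].round(3).tolist(),d['fx'],d['cx'],d['cy'])
im=np.hstack([a['image'],b['image']])[:,:,::-1]
save(a,'s0.png',None,1.5);save(b,'t0.png',None,1.5)
np.savez('v0.npz',a=a['image'],b=b['image'])
E
```

```text
pics
{'time': 0.0, 'joint_positions': array([ 1.36309754,  0.32182311, -0.07008712,  1.4516872 ,  0.02263869,
        1.37077557, -0.0568562 ]), 'qd': array([ 1.81293661e-03,  2.05758786e-05, -1.85425517e-03,  6.78554882e-04,
       -4.99020160e-04,  8.31518865e-04, -6.22733168e-04]), 'joint_torque': array([-2.05087149e-04, -4.91285992e+01, -4.03963253e-01, -3.12527740e+01,
       -6.38463395e-02,  4.35392931e-02,  1.72442733e-04]), 'position': array([ 0.14280783, -0.63355243,  0.22145534]), 'tool_rot': array([-3.12041558e+00, -3.47611553e-01,  5.41015984e-04]), 'ft_force': array([ 0.11648859,  0.28699813, -0.01446882]), 'torque': array([ 0.00398164, -0.03843989,  0.02031816]), 'grip_width': 1.0033226583146622}
scene [1.25193058 0.16589447 0.85226026] [[-0.222, 0.665, -0.713], [0.975, 0.156, -0.158], [0.006, -0.731, -0.683]] 462.6035031166012 258.3893768616778 196.61609836251256
top [0.43884877 0.00455919 0.89545313] [[0.023, -0.996, 0.085], [-1.0, -0.025, -0.015], [0.017, -0.085, -0.996]] 383.1209592249706 252.0980363841298 192.49091220435943
```

View pics/s0.png

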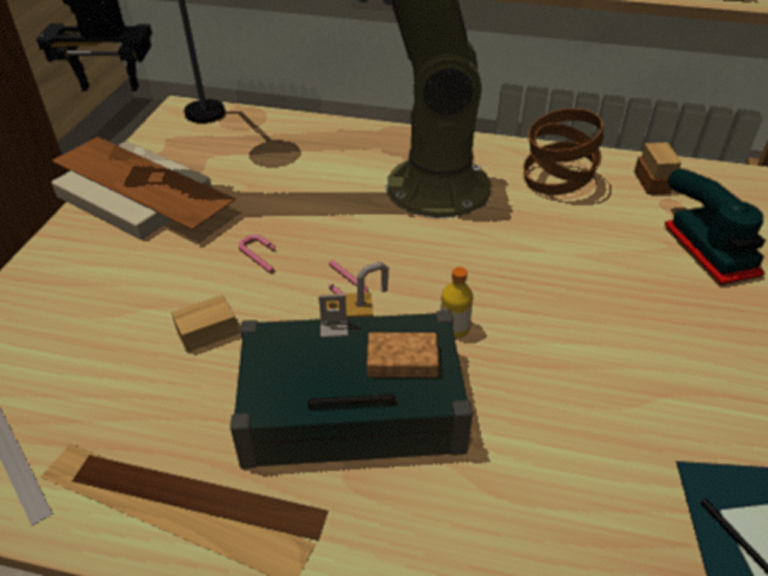

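View pics/t0.png

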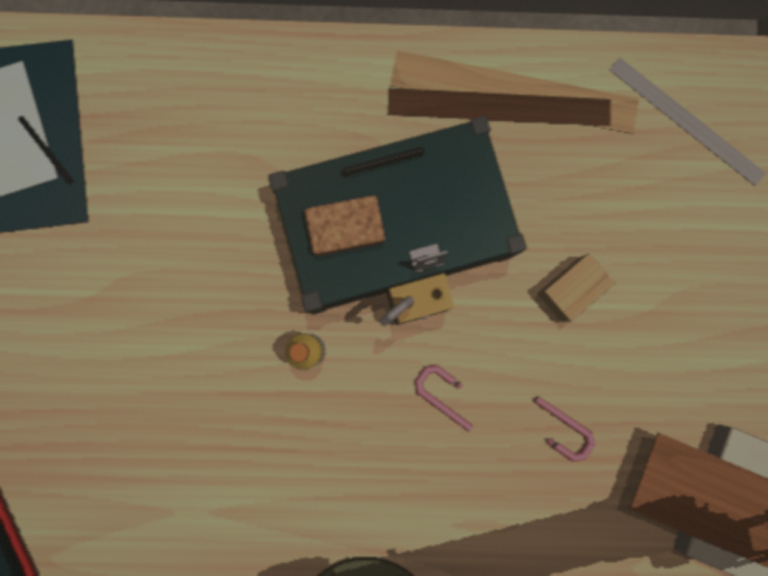

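The pictures show three U-shapes: two pink ones lying on the bench (top 440,397 and 567,430), and a bare steel one standing in the brass lock (top 398,310; scene 372,283). The steel one is meant. The leaf stands at top 427,260, the dark toe hole at 437,294, the glue at 303,350 and the pad on the lid. I'll confirm in an enlarged crop and measure.

```bash
python3 - <<'E'
from h import *
a=cam('scene');b=cam('top')
A=cv2.resize(a['image'][160:250,190:290],None,fx=5,fy=5,interpolation=cv2.INTER_CUBIC)
B=cv2.resize(b['image'][150:225,235:318],None,fx=5,fy=5,interpolation=cv2.INTER_CUBIC)
h=max(A.shape[0],B.shape[0]);C=np.zeros((h,A.shape[1]+B.shape[1],3),np.uint8);C[:A.shape[0],:A.shape[1]]=A;C[:B.shape[0],A.shape[1]:]=B
C=cv2.resize(C,None,fx=.86,fy=.86);print(C.shape);cv2.imwrite('pics/crop0.png',C[:,:,::-1])
hsv=cv2.cvtColor(b['image'],cv2.COLOR_RGB2HSV)
m=((hsv[...,0]>80)&(hsv[...,0]<100)&(hsv[...,2]<90)&(hsv[...,1]>60)).astype(np.uint8);m[:,:150]=0;m[260:]=0
m=cv2.morphologyEx(m,cv2.MORPH_CLOSE,np.ones((25,25)))
c=max(cv2.findContours(m,0,2)[0],key=cv2.contourArea);r=cv2.minAreaRect(c);print(r)
for p in cv2.boxPoints(r):print(p,onz(b,*p,.095).round(4))
for n,u,v in(('hole',437/1.5,294/1.5),):print(n,onz(b,u,v,.095))
print('brass hsv',hsv[200,280],hsv[207,290])
E
```

```text
(387, 787, 3)
((280.7189636230469, 137.325439453125), (57.76923751831055, 96.4615478515625), 67.38013458251953)
[225.08878 129.21301] [0.6408 0.0528 0.095 ]
[314.13022  92.11241] [ 0.7272 -0.1361  0.095 ]
[336.34915 145.43787] [ 0.6122 -0.1846  0.095 ]
[247.30771 182.53847] [0.528  0.0029 0.095 ]
hole [ 0.50193632 -0.0902202   0.095     ]
brass hsv [ 19 134 143] [ 19 131 138]
```

View pics/crop0.png

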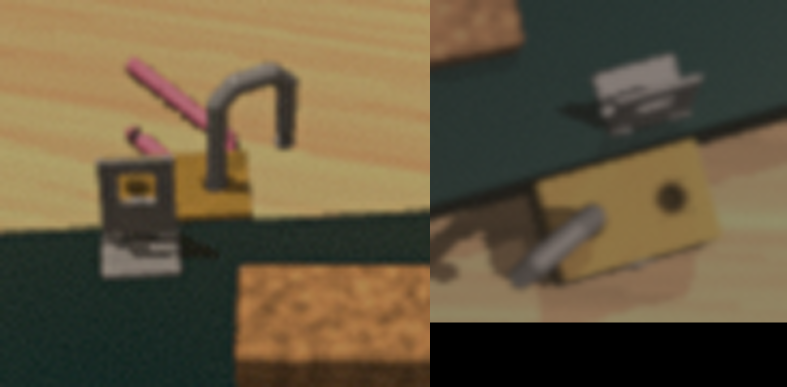

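```bash
python3 - <<'E'
from h import *
b=cam('top')
f=lambda x,y:((x-430)/4.3+235,y/4.3+150)
P={}
for n,p in dict(bl=(537,185),br=(695,140),fr=(718,235),fl=(560,283),hole=(671,196)).items():
    P[n]=onz(b,*f(*p),.095)[:2];print(n,P[n].round(4))
for n,p in dict(c1=(272,174),c2=(488,119),c3=(525,243)).items():
    P[n]=onz(b,p[0]/1.5,p[1]/1.5,.095)[:2];print(n,P[n].round(4))
an=lambda v:np.degrees(np.arctan2(v[1],v[0]))
for x,y in(('br','bl'),('fr','fl'),('c2','c1')):v=P[y]-P[x];print('yaw',an(v)-90,np.linalg.norm(v))
for x,y in(('fr','br'),('fl','bl'),('c3','c2')):v=P[y]-P[x];print('yaw',an(v),np.linalg.norm(v))
# crown ends at z .161
for n,p in dict(heelend=(600,212),toeend=(520,275)).items():print(n,onz(b,*f(*p),.161).round(4))
d=cam('wrist');save(d,'w0.png');print(d['P'])
E
```

```text
bl [ 0.5066 -0.0241]
br [ 0.5306 -0.101 ]
fr [ 0.4843 -0.1128]
fl [ 0.4591 -0.0362]
hole [ 0.5028 -0.0896]
c1 [0.6668 0.1465]
c2 [ 0.7563 -0.1601]
c3 [ 0.5773 -0.2138]
yaw 17.33954300075422 0.08058894133171446
yaw 18.1975777098139 0.08061895911959847
yaw 16.268968913790374 0.31941092328773635
yaw 14.359195618487945 0.047792597596518584
yaw 14.40809694799306 0.04899933981651187
yaw 16.70974170197763 0.186862248735583
heelend [ 0.4896 -0.0501  0.161 ]
toeend [ 0.4606 -0.015   0.161 ]
[ 0.22596049 -0.61469498  0.38454995]
```

The crop confirms it: the bare steel shackle stands in the brass lock with its leaf upright. Case yaw is about 16.5°, and the size checks are good (80 and 319 mm). The toe looks turned further than the brief says, so I'll look from close by.

```bash
python3 -m jog '[[257,284,60,1.64],[257,284,60,1.64],[257,284,60,1.64],[257,284,60,1.64],[257,284,60,1.64],[257,284,60,1.64],[257,284,60,1.64],[257,284,60,1.64]]' -1
```

```text
time: 1.3
position: [0.4015, -0.3483, 0.2831]
tool_rot: [2.035, 2.392, 0.0]
ft_force: [-0.9, -0.4, 1.0]
grip_width: 0.168
```

```bash
python3 -m jog '[[177,274,-30,0.0],[177,274,-30,0],[177,274,-30,0],[177,274,-30,0],[177,274,-30,0],[177,274,-30,0],[177,274,-30,0],[177,274,-30,0]]'
python3 - <<'E'
from h import *
s=get_state();Rt=R.from_rotvec(s['tool_rot']).as_matrix();print(s['position'],Rt.round(3).tolist(),s['joint_positions'].round(2),s['ft_force'])
d=cam('wrist');print(d['P'],d['fx'],d['cx'],d['cy']);save(d,'w1.png',None,1.5)
for n,p in dict(hole=(.503,-.0896,.095),heel=(.491,-.0493,.095),hinge=(.541,-.078,.097)).items():print(n,proj(d,p)*1.5)
E
```

```text
time: 2.3
position: [0.5764, -0.0786, 0.2526]
tool_rot: [2.051, 2.379, -0.002]
ft_force: [0.1, 0.7, -0.5]
grip_width: 0.006
[ 0.57635725 -0.07861768  0.25256686] [[-0.147, 0.989, -0.001], [0.989, 0.147, -0.001], [-0.001, -0.001, -1.0]] [ 0.68  0.22 -0.69  1.56  0.15  1.41  0.13] [ 0.13954102  0.7076048  -0.46428727]
[0.56405493 0.00622878 0.41495379] 297.3186396354542 255.3654300401451 198.05420592344896
hole [284.55491791 274.80138337]
heel [273.78383814 220.35205604]
hinge [335.50265007 267.46048151]
```

View pics/w1.png

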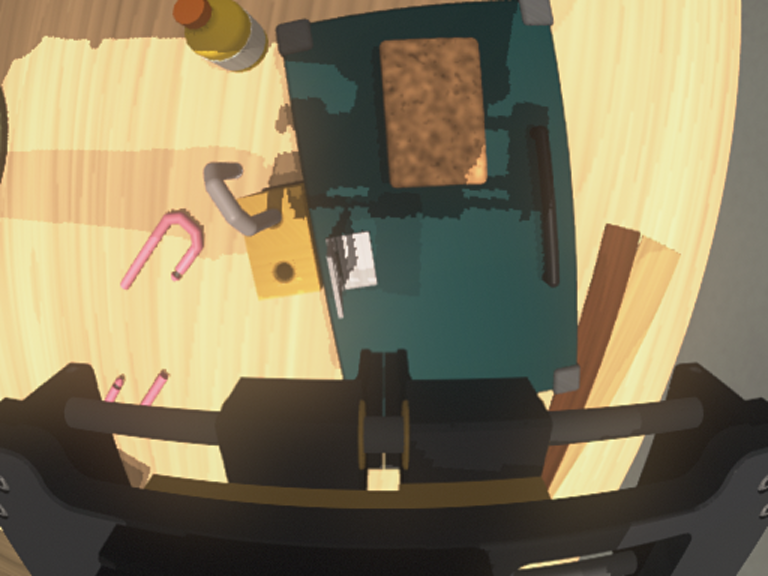

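The wrist view shows the hole at (284,271), within 4 px of prediction. The leaf is seen edge-on from (325,240) to (342,318), nearly upright. The steel shackle's heel is at (262,218), with its elbow at (212,172) on the robot/+y side. The glue (225,35) and the pad (433,112) are clear.

```bash
python3 - <<'E'
from h import *
d=cam('wrist');g=lambda u,v,z:onz(d,u/1.5,v/1.5,z)[:2]
H=g(284.5,271.5,.095);print('hole',H)
for yaw in(15.5,16.5):
    c,s=np.cos(np.radians(yaw)),np.sin(np.radians(yaw))
    L=lambda p:np.round([((p-H)@[c,s])*1e3,((p-H)@[-s,c])*1e3],1)
    for n,u,v,z in(('leafA',326,240,.157),('leafB',342,318,.157),('plateA',372,232,.097),('plateB',378,288,.097),('heeltop',258,222,.161),('elbow',212,172,.161),('toe',238,170,.103),('padcorner',388,187,.123),('padcorner2',487,182,.123),('brassR',257,297,.095),('brassR2',322,288,.095),('tcp',0,0,0)):
        p=g(u,v,z) if n!='tcp' else get_state()['position'][:2]
        print(n,p.round(4),L(p))
E
```

```text
hole [ 0.50278108 -0.08715061]
leafA [ 0.5378 -0.0464] [44.6 29.9]
leafB [ 0.5531 -0.0937] [ 46.7 -19.8]
plateA [ 0.564  -0.0481] [69.5 21.2]
plateB [ 0.5743 -0.0893] [ 68.4 -21.2]
heeltop [ 0.4966 -0.0401] [ 6.6 47. ]
elbow [ 0.4649 -0.0132] [-16.7  81.4]
toe [ 0.4624 -0.0145] [-19.5  80.8]
padcorner [ 0.5701 -0.0126] [84.8 53.9]
padcorner2 [0.6341 0.0015] [150.3  50.4]
brassR [ 0.4825 -0.1105] [-25.8 -17.1]
brassR2 [ 0.5326 -0.096 ] [ 26.4 -16.5]
tcp [ 0.5764 -0.0786] [ 73.2 -11.4]
leafA [ 0.5378 -0.0464] [45.1 29.1]
leafB [ 0.5531 -0.0937] [ 46.3 -20.6]
plateA [ 0.564  -0.0481] [69.8 20. ]
plateB [ 0.5743 -0.0893] [ 68.  -22.4]
heeltop [ 0.4966 -0.0401] [ 7.4 46.9]
elbow [ 0.4649 -0.0132] [-15.3  81.7]
toe [ 0.4624 -0.0145] [-18.1  81.2]
padcorner [ 0.5701 -0.0126] [85.7 52.4]
padcorner2 [0.6341 0.0015] [151.1  47.7]
brassR [ 0.4825 -0.1105] [-26.1 -16.7]
brassR2 [ 0.5326 -0.096 ] [ 26.1 -16.9]
tcp [ 0.5764 -0.0786] [ 73.  -12.7]
```

The leaf tip is 45 mm along case x from the hole, so the leaf is nearly upright. I measure the toe turned about 2.7 rad, not 1.0 to 1.5, and I'll trust the measurement. Now I'll descend behind the leaf.

```bash
python3 -m jog '[[0,2,-20,0.13],[0,2,-50,0.13],[0,2,-80,0.13],[0,2,-100,0.13],[0,2,-115,0.13],[0,2,-122,0.13],[0,2,-122,0.13],[0,2,-122,0.13]]'; python3 -m jog '[[-8,-2,0,0],[-16,-5,0,0],[-24,-7,0,0],[-32,-9,-3,0],[-40,-11,-9,0],[-46,-13,-15,0],[-52,-15,-21,0],[-56,-16,-26,0]]'
```

```text
time: 3.4
position: [0.5776, -0.0741, 0.1315]
tool_rot: [1.887, 2.51, 0.001]
ft_force: [0.1, -0.4, -0.3]
grip_width: 0.004
time: 4.4
position: [0.5203, -0.0902, 0.1038]
tool_rot: [-1.888, -2.51, 0.0]
ft_force: [2.3, 0.5, 1.9]
grip_width: 0.006
```

```bash
python3 -m jog '[[0,0,-1.5,0],[0,0,-3,0],[0,0,-4,0],[0,0,-5,0],[0,0,-5.5,0],[0,0,-6,0],[0,0,-6,0],[0,0,-6,0]]'
```

```text
time: 5.4
position: [0.5208, -0.0901, 0.0989]
tool_rot: [-1.888, -2.511, 0.001]
ft_force: [-3.4, -0.0, 5.5]
grip_width: 0.007
```

The leaf is flat: the tip rests at z = 98.9 mm with 5.5 N, against 98.5 mm expected. I'll lift, turn to straddle the crown, and look.

```bash
python3 -m jog '[[0,0,60,0],[0,0,120,-0.1],[-43,59,130,-2.716],[-43,59,130,-2.716],[-43,59,130,-2.716],[-43,59,130,-2.716],[-43,59,130,-2.716],[-43,59,130,-2.716]]'; python3 -m jog '[[0,0,0,-1.5],[0,0,0,-1.5],[0,0,0,-1.5],[0,0,0,-1.5],[0,0,0,-1.5],[0,0,0,-1.5],[0,0,0,-1.5],[0,0,0,-1.5]]' 0.0
python3 - <<'E'
from h import *
s=get_state();Rt=R.from_rotvec(s['tool_rot']).as_matrix();print(s['position'],Rt.round(3).tolist(),s['joint_positions'].round(2))
d=cam('wrist');print(d['P']);save(d,'w2.png',None,1.5)
for n,p in dict(hole=(.5028,-.0872,.095),heeltop=(.491,-.047,.161),toetop=(.463,-.015,.161),crown=(.4775,-.031,.161)).items():print(n,proj(d,p)*1.5)
E
```

```text
time: 6.4
position: [0.4783, -0.0309, 0.2284]
tool_rot: [2.991, 0.96, 0.001]
ft_force: [0.6, 0.4, 0.1]
grip_width: 0.01
time: 7.4
position: [0.4783, -0.0309, 0.2284]
tool_rot: [-2.843, 1.337, -0.001]
ft_force: [-0.4, 1.0, -0.9]
grip_width: 0.499
[ 0.47827702 -0.03091629  0.22839055] [[0.638, -0.77, 0.001], [-0.77, -0.638, 0.0], [0.0, -0.001, -1.0]] [ 0.8  -0.03 -0.77  1.83 -0.02  1.33 -2.41]
[ 0.53246491 -0.09576071  0.39092121]
hole [409.95748552 196.65818166]
heeltop [385.30485114 279.29028788]
toetop [387.31689253 351.67487258]
crown [385.64689184 316.02525806]
```

View pics/w2.png

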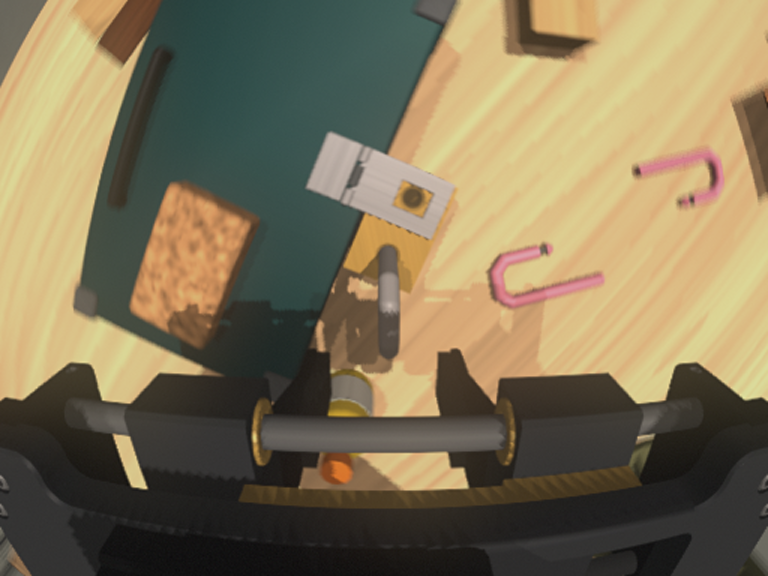

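The leaf lies flat with its slot round the hole (413,198). The shackle's plane is in line with the jaws' middle (x about 388 px). I'll lower over the crown, cage it loosely, and swing it about the heel.

```bash
python3 -m jog '[[0,0,-20,0],[0,0,-40,0],[0,0,-60,0],[0,0,-72,0],[0,0,-80,0],[0,0,-81,0],[0,0,-81,0],[0,0,-81,0]]'; python3 -m jog '[[0,0,0,0],[0,0,0,0],[0,0,0,0],[0,0,0,0],[0,0,0,0],[0,0,0,0],[0,0,0,0],[0,0,0,0]]' -0.6 4
```

```text
time: 8.45
position: [0.4784, -0.0312, 0.1482]
tool_rot: [-2.847, 1.328, -0.002]
ft_force: [0.1, -0.1, -1.0]
grip_width: 0.499
time: 9.45
position: [0.478, -0.0311, 0.1476]
tool_rot: [2.847, -1.328, -0.0]
ft_force: [0.8, -0.6, 0.5]
grip_width: 0.2
```

```bash
python3 -m jog '[[-2.5,-2.6,0,0.17],[-4.6,-5.5,0,0.34],[-6.1,-8.7,0,0.51],[-7,-12.1,0,0.68],[-7.4,-15.7,0,0.85],[-7.2,-19.2,0,1.02],[-6.3,-22.7,0,1.19],[-4.9,-26,0,1.36]]'; python3 -m jog '[[2,-2.9,0,0.17],[4.4,-5.5,0,0.34],[7.2,-7.7,0,0.51],[10.3,-9.3,0,0.68],[13.7,-10.5,0,0.85],[17.3,-11,0,1.02],[20.8,-10.9,0,1.19],[24.3,-10.2,0,1.36]]'
python3 - <<'E'
from h import *
s=get_state();Rt=R.from_rotvec(s['tool_rot']).as_matrix();print(s['position'],Rt.round(3).tolist(),s['joint_positions'].round(2))
b=cam('top');d=cam('wrist');save(d,'w3.png',None,1.5)
E
```

```text
time: 10.45
position: [0.473, -0.0572, 0.1476]
tool_rot: [3.047, 0.766, -0.0]
ft_force: [-0.1, -0.2, -0.2]
grip_width: 0.202
time: 11.45
position: [0.4974, -0.0674, 0.1475]
tool_rot: [-1.888, -2.511, 0.0]
ft_force: [-0.7, -0.1, 0.4]
grip_width: 0.199
[ 0.49738735 -0.06736533  0.14751697] [[-0.278, 0.961, -0.0], [0.961, 0.278, 0.0], [0.0, -0.0, -1.0]] [ 0.89  0.12 -0.85  1.88  0.1   1.18  0.29]
```

View pics/w3.png

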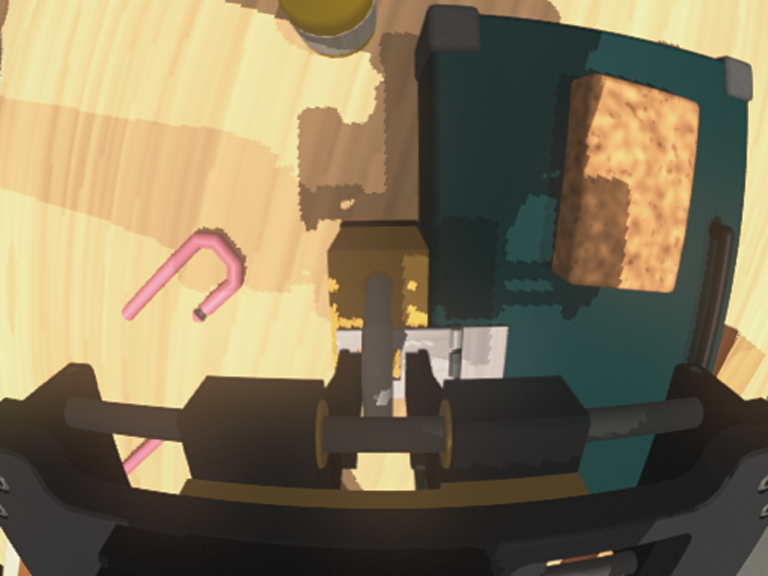

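The shackle now lies over the slot: heel at (377,285), toe end at (377,410). It is within about 2 mm of the jaws' middle, which sits on the hole's line. I'll grip gently to centre it, release, rise, shut the fingers and come back over the top of the bar.

```bash
python3 -m jog '[[0,0,0,0],[0,0,0,0],[0,0,0,0],[0,0,0,0],[0,0,0,0],[0,0,0,0],[0,0,0,0],[0,0,0,0]]' -1 6; python3 -m jog '[[0,0,0,0],[0,0,0,0],[0,0,0,0],[0,0,0,0],[0,0,10,0],[0,0,20,0],[0,0,40,0],[0,0,60,0]]' -0.5; python3 - <<'E'
from h import *
d=cam('wrist');save(d,'w4.png',None,1.5)
s=get_state();print(s['position'])
for n,p in dict(hole=(.5028,-.0872,.095),heel=(.4912,-.0468,.161),toetop=(.5028,-.0872,.161)).items():print(n,proj(d,p)*1.5)
E
python3 -m jog '[[0,0,0,0],[0,0,0,0],[0,0,0,0],[0,0,0,0],[0,0,0,0],[0,0,0,0],[0,0,0,0],[0,0,0,0]]' -1 20
```

```text
time: 12.55
position: [0.4972, -0.0673, 0.1475]
tool_rot: [-1.895, -2.506, 0.0]
ft_force: [-1.9, 0.1, 0.7]
grip_width: 0.132
time: 13.55
position: [0.4976, -0.0672, 0.209]
tool_rot: [1.894, 2.505, 0.0]
ft_force: [0.2, -0.3, -0.2]
grip_width: 0.253
[ 0.49923075 -0.06735864  0.21166078]
hole [381.8383357  321.39608931]
heel [381.18797304 289.81417839]
toetop [381.68759254 366.26026218]
time: 14.6
position: [0.4974, -0.0673, 0.2076]
tool_rot: [1.895, 2.506, 0.0]
ft_force: [-0.1, 0.3, 0.1]
grip_width: 0.004
```

View pics/w4.png

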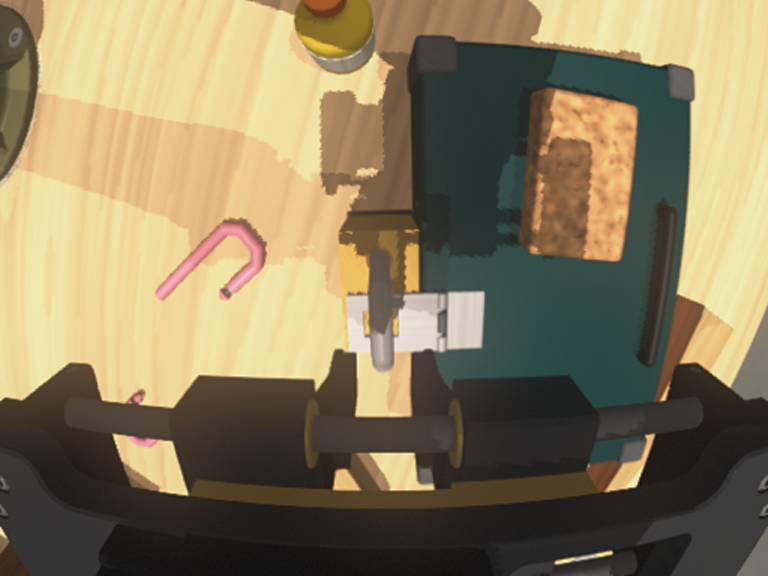

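Shackle, slot and brass body share the line x about 381 px, so it is aligned and upright. I'll press on the bar with shut fingers in fine steps.

```bash
python3 -m jog '[[0,0,-12,0],[0,0,-24,0],[0,0,-34,0],[0,0,-38,0],[0,0,-40,0],[0,0,-42,0],[0,0,-43,0],[0,0,-44,0]]'; python3 -m jog '[[0,0,-1,0],[0,0,-2,0],[0,0,-3,0],[0,0,-4,0],[0,0,-5,0],[0,0,-6,0],[0,0,-7,0],[0,0,-8,0]]'; python3 -m jog '[[0,0,-1,0],[0,0,-2,0],[0,0,-3,0],[0,0,-4,0],[0,0,-5,0],[0,0,-6,0],[0,0,-6,0],[0,0,-6,0]]'
```

```text
time: 15.6
position: [0.4979, -0.0672, 0.1642]
tool_rot: [1.894, 2.505, 0.001]
ft_force: [-1.1, 0.5, 4.0]
grip_width: 0.01
time: 16.6
position: [0.4975, -0.0669, 0.1558]
tool_rot: [-1.894, -2.506, -0.001]
ft_force: [-0.6, 1.1, 7.7]
grip_width: 0.003
time: 17.6
position: [0.4972, -0.0666, 0.1498]
tool_rot: [-1.894, -2.506, -0.0]
ft_force: [-1.5, 2.0, 6.9]
grip_width: 0.012
```

The toe is 9 mm into the hole at 7 N. I'll continue more finely.

```bash
python3 -m jog '[[0,0,-0.5,0],[0,0,-1,0],[0,0,-1.5,0],[0,0,-2,0],[0,0,-2.5,0],[0,0,-3,0],[0,0,-3.5,0],[0,0,-3.5,0]]'; python3 -m jog '[[0,0,-0.5,0],[0,0,-1,0],[0,0,-1.5,0],[0,0,-2,0],[0,0,-2,0],[0,0,-2,0],[0,0,-2,0],[0,0,-2,0]]'
```

```text
time: 18.6
position: [0.4971, -0.0665, 0.1465]
tool_rot: [-1.894, -2.506, -0.0]
ft_force: [-2.0, 1.8, 8.9]
grip_width: 0.008
time: 19.6
position: [0.4971, -0.0665, 0.1446]
tool_rot: [-1.894, -2.506, -0.0]
ft_force: [-3.2, 2.0, 8.3]
grip_width: 0.006
```

Depth is now about 14 mm, with no wedging yet.

```bash
python3 -m jog '[[0,0,-0.3,0],[0,0,-0.6,0],[0,0,-1,0],[0,0,-1.3,0],[0,0,-1.6,0],[0,0,-2,0],[0,0,-2,0],[0,0,-2,0]]'; python3 -m jog '[[0,0,-0.3,0],[0,0,-0.6,0],[0,0,-1,0],[0,0,-1.3,0],[0,0,-1.6,0],[0,0,-2,0],[0,0,-2,0],[0,0,-2,0]]'
```

```text
time: 20.6
position: [0.4971, -0.0662, 0.1429]
tool_rot: [-1.893, -2.505, -0.0]
ft_force: [-2.8, 2.8, 11.3]
grip_width: 0.005
time: 21.6
position: [0.4974, -0.0658, 0.1417]
tool_rot: [-1.893, -2.506, -0.001]
ft_force: [-5.2, 4.4, 17.4]
grip_width: 0.005
```

```bash
python3 -m jog '[[0,0,-0.3,0],[0,0,-0.6,0],[0,0,-1,0],[0,0,-1.3,0],[0,0,-1.6,0],[0,0,-2,0],[0,0,-2,0],[0,0,-2,0]]'
```

```text
time: 22.6
position: [0.4974, -0.0656, 0.14]
tool_rot: [-1.893, -2.506, -0.001]
ft_force: [-6.8, 4.1, 19.2]
grip_width: 0.005
```

The wedge has been met: 19 N at 19 mm depth. Continuing.

```bash
python3 -m jog '[[0,0,-0.3,0],[0,0,-0.6,0],[0,0,-1,0],[0,0,-1,0],[0,0,-1.3,0],[0,0,-1.5,0],[0,0,-1.5,0],[0,0,-1.5,0]]'
```

```text
time: 23.6
position: [0.4974, -0.066, 0.1373]
tool_rot: [-1.893, -2.506, -0.001]
ft_force: [-2.8, 2.6, 10.9]
grip_width: 0.004
```

```bash
python3 -m jog '[[0,0,-0.3,0],[0,0,-0.6,0],[0,0,-1,0],[0,0,-1,0],[0,0,-1.3,0],[0,0,-1.5,0],[0,0,-1.5,0],[0,0,-1.5,0]]'
```

```text
time: 24.6
position: [0.4971, -0.0664, 0.1354]
tool_rot: [-1.893, -2.505, -0.0]
ft_force: [-1.8, 2.4, 8.6]
grip_width: 0.003
```

The force has eased (8.6 N), so the click should come in about 3 mm. I'll take 1 mm calls.

```bash
python3 -m jog '[[0,0,-0.3,0],[0,0,-0.6,0],[0,0,-1,0],[0,0,-1,0],[0,0,-1,0],[0,0,-1,0],[0,0,-1,0],[0,0,-1,0]]'; python3 -m jog '[[0,0,-0.3,0],[0,0,-0.6,0],[0,0,-1,0],[0,0,-1,0],[0,0,-1,0],[0,0,-1,0],[0,0,-1,0],[0,0,-1,0]]'
```

```text
time: 25.6
position: [0.4972, -0.0663, 0.1347]
tool_rot: [-1.893, -2.506, -0.0]
ft_force: [-3.2, 1.9, 9.8]
grip_width: 0.002
time: 26.6
position: [0.4971, -0.0663, 0.1338]
tool_rot: [-1.893, -2.506, -0.0]
ft_force: [-2.6, 2.8, 10.8]
grip_width: 0.005
```

```bash
python3 -m jog '[[0,0,-0.3,0],[0,0,-0.6,0],[0,0,-1,0],[0,0,-1,0],[0,0,-1,0],[0,0,-1,0],[0,0,-1,0],[0,0,-1,0]]'
```

```text
time: 27.6
position: [0.4972, -0.0662, 0.133]
tool_rot: [-1.893, -2.506, -0.0]
ft_force: [-3.9, 2.5, 12.6]
grip_width: 0.006
```

```bash
python3 -m jog '[[0,0,-0.3,0],[0,0,-0.6,0],[0,0,-1,0],[0,0,-1,0],[0,0,-1,0],[0,0,-1,0],[0,0,-1,0],[0,0,-1,0]]'
```

```text
time: 28.6
position: [0.4973, -0.0661, 0.1327]
tool_rot: [-1.893, -2.506, 0.0]
ft_force: [-5.6, 2.6, 17.7]
grip_width: 0.007
```

```bash
python3 -m jog '[[0,0,-0.3,0],[0,0,-0.6,0],[0,0,-1,0],[0,0,-1,0],[0,0,-1,0],[0,0,-1,0],[0,0,-1,0],[0,0,-1,0]]'
```

```text
time: 29.6
position: [0.4974, -0.0659, 0.1325]
tool_rot: [-1.893, -2.506, 0.0]
ft_force: [-7.3, 3.6, 22.1]
grip_width: 0.007
```

The force is climbing while z stays put, so this is the bottom, just past the click. I'll back off gently and see whether the shackle follows.

```bash
python3 -m jog '[[0,0,1,0],[0,0,2,0],[0,0,3,0],[0,0,4,0],[0,0,5,0],[0,0,6,0],[0,0,7,0],[0,0,7,0]]'; python3 -m jog '[[0,0,5,0],[0,0,15,0],[0,0,40,0],[0,0,80,0],[0,0,80,0],[0,0,80,0],[0,0,80,0],[0,0,80,0]]'; python3 - <<'E'
from h import *
a=cam('scene');d=cam('wrist')
A=cv2.resize(a['image'][165:245,190:290],None,fx=4,fy=4,interpolation=cv2.INTER_CUBIC)
B=cv2.resize(d['image'][100:270,170:340],(320,320),interpolation=cv2.INTER_CUBIC)
cv2.imwrite('pics/end.png',np.hstack([A,B])[:,:,::-1])
c=np.array([.4970,-.0670]);
for zz,n in((.1265,'crown locked'),(.161,'crown up')):
    p=proj(a,[*c,zz]);print(n,(p-[190,165])*4)
E
```

```text
time: 30.6
position: [0.4972, -0.0679, 0.1368]
tool_rot: [1.895, 2.505, -0.001]
ft_force: [-0.4, 1.4, -0.3]
grip_width: 0.007
time: 31.6
position: [0.4969, -0.0673, 0.2163]
tool_rot: [-1.894, -2.505, 0.001]
ft_force: [-0.3, -0.0, 0.3]
grip_width: 0.006
crown locked [162.14777456 112.52051273]
crown up [160.02697541  67.67688289]
```

View pics/end.png

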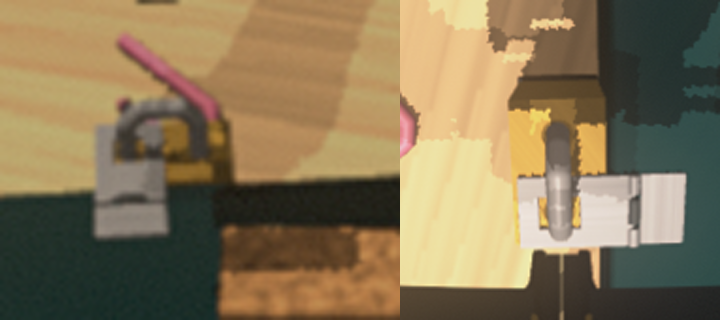

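The shackle stayed down. Its crown is at (162,107) in the scene crop, where (162,112) is expected locked and (160,68) up. The leaf is flat and the tool is well clear, so I'm handing in.

```bash
python3 -c "from bench import *; print(close_job(), get_state()['time'])"
```

```text
the job is handed in; nothing more can be done
the job is handed in; nothing more can be done
```

The case is locked and handed in at about 32 s of the 69 s allowed. I folded the leaf flat, caged the steel shackle, swung it about 2.7 rad over the slot, and pressed it down until the pawl held it.

- **Leaf:** it touched flat at z = 98.9 mm (98.5 mm expected) with 5.5 N, and still looked flat in the last pictures.
- **Pawl:** the push peaked at 19 N as the pawl was wedged aside, then eased to about 9 N.
- **Bottom:** I pressed slightly past the click. The push climbed to 22 N (23.5 N in total) against the bottom, with the toe about 26 mm deep. That is below the 3 kg limit, and I backed off there.
- **Held:** after I let go the wrist force dropped to zero. The last scene view showed the crown still at its locked height, with the arm about 80 mm clear.
- **Bystanders:** I never touched the glue, block or pad. I did not measure their positions again at the end; only part of the pad shows in the last picture.
- **Disagreement:** the shackle started turned about 2.7 rad, against 1.0 to 1.5 rad in the brief. Three views agreed on this, so I used the measured angle.

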